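# Load a staple box under the spring flap of the stamping jig

## Robot

A 6-joint arm with a two-finger parallel gripper is mounted at the origin on a cart in front of the work surface, level with it; the furniture and walls round the work are solid. World frame = base frame: x ahead of the robot, y to its left, z up, the work surface at z = 0. Lengths are in mm, angles in rad, forces in N, time in s.
With the tool pointing down it reaches from about 275 to 750 mm from the base axis. Payload 10.2 kg.
Tool frame: the origin (TCP) lies on the front face of the gripper's body, between the roots of the fingers; the fingertips stand 73 mm ahead of it and the grasp point (between the pads) lies 54 mm ahead of it; z points along the fingers, y is the line along which they close (so a half turn about z gives the same grasp; the last joint's range is limited). The gripper opens to 85 mm and grips with 20 to 120 N. Pads are 22 mm wide; open, the fingers measure 114 mm over their backs; the gripper's body (76 mm by 85 mm) begins 54 mm behind the grasp point. The pads swing forward as they close: fully open they stand 13 mm farther back than shut.
Start: joints at [0.899, 0.313, 1.498, -0, 1.331, -0.223], TCP at [227.803, 473.009, 303.894] pointing down, gripper open.
Joint ranges: [-2.94, 2.94], [-0.97, 2.17], [0.19, 2.56], [-1.23, 4.37], [0.02, 3.11], [-2.88, 2.88]. Speed limits (rad/s): [2.39, 2.39, 3.01, 3.14, 3.14, 3.14].

## Interface

Orientations are given as a unit quaternion [w, x, y, z].
In Python, from rig import * gives the robot as it stands.
- The arm moves only by the tool step_arm, never from a script. Its argument "plan" is a list of rows, each an object with "offset": the shift along the tool's x, y, z in cm, a list of three; "rot": the turn, a rotation vector about the tool's x, y, z in degrees, a list of three; "gripper": the finger opening in cm, from 0 to 8.54. In form: [{"offset": [x, y, z], "rot": [wx, wy, wz], "gripper": gripper}, ...]. A call has 1 to 12 rows; each row is the pose to reach, as a shift and turn from the pose commanded when the call began, along the tool's axes at that moment; what a row does not reach only later rows make up. A row lasts 1/10 s, in which the tool goes at most 50 mm and 8.59 degrees, less where a joint would pass 70% of its speed; a pose out of reach is approached as far as the arm can. A call with a gripper value outside its range is refused whole. The fingers move at their own pace and stop on an object; "squeeze" is the grip in N (left out, the last holds). Time passes only in rows, so rows that repeat a pose let the fingers close. It gives the time, the measured TCP pose, the force, the opening and the grip force at its end, in the units of the state.
- sense(): the state, without advancing time (a new reading comes with each control period).
- capture(name): name is "side" or "top"; returns a dict with "color" (480x640x3 uint8, red, green, blue), "depth" (480x640 float32, mm along the optical axis (not along the pixel's ray), 0 where there is no reading), "vertical_fov" (degrees; the focal length in pixels is half the picture's height over the tangent of half this angle, whatever the lens; pixels are square), "cx", "cy" (the principal point, pixels), "k1" (the pictures are not rectified: a ray, as slopes to the right and down, at radius r is drawn at 1 + k1 r^2 times it, then the intrinsics apply), "rvec" (rotation vector, rad) and "tvec" (3), from world to camera coordinates, as OpenCV has them. Camera axes: x right, y down, z forward; pixel columns grow to the right and rows downward; lengths in mm; the calibration is good to about 2 mm. A picture is of the moment at which its call begins.
- finish_job(): hands the job in; it is judged then, once.
The state is a dict: "time_s": time; "joints": joint angles; "dq": joint speeds; "tau": joint torques, N m; "eef_pos": TCP position; "ee_rot": TCP orientation; "force": force on the tool from outside, world axes, zero at the start; "wrist_torque": the same for the moment, N m; "grip_width": opening from 0.0 (shut) to 1.0 (fully open); "grip_force": force on a finger pad.
Only numpy, scipy, OpenCV 4.12 (cv2) and the standard library are available. Lean on these libraries where they do the work, as an engineer would, in place of code of your own. Each camera call takes 0.05 s, during which the arm holds its last target. There are 200 camera calls.

## Task

A card box of staples lies in the lane of the plywood stamping jig. With one fingertip press the jig's yellow treadle down and keep it down, so that its spring-closed metal flap stands open, and meanwhile push the box along the lane with the other fingertip, under the flap and fully home against the end stop; then let the treadle up so that the flap closes on top of the box. Only push: do not lift or tip the box, and leave everything else on the table where it stands.

Things in the scene. Friction and masses are not known exactly. Their poses are not given: they have to be found in the camera images.
- jig: Stamping jig, fixed: plywood board 14 mm thick, x -125 to +62, y -34 to +86 mm in its frame. Origin: underside of the board below the flap's mouth, on the lane's centre line. x runs along the lane in the pushing direction (roughly away from the robot), y to the treadle side, z up. Lane floor z = 14 mm, 40 mm wide between aluminium rails 6 mm high, x = -107 to +46 mm.
- stop_face (a point): Foot of the face of the dark end stop of the jig, on the lane's centre line (jig x = 46, y = 0, z = 14 mm). The stop is 22 mm high.
- hinge_line (a point): Point on the hinge line of flap and treadle above the flap's mouth (jig x = 0, y = 28, z = 41 mm). The hinge runs along jig x. Dark brackets 12 mm wide carry it at jig x = -10 to -4 and 49 to 55 mm, tops at z = 48 mm; nothing on the jig is taller, except the flap when it stands open (55 mm at most).
- flap_angle (a joint): Opening angle of flap and treadle, one rocker on the hinge line, rad: 0 = closed by its spring, 0.45 = fully open against its stop (treadle fully down). The box passes under the flap above about 0.25. With the flap resting on the loaded box it reads about 0.2. Pressing the treadle at mid-width takes about 1.5 N at first, 4 to 5 N fully down; let go, it springs back.
- flap: Aluminium flap frame with a window, 3 mm thick, on the lane side (-y) of the hinge; covers jig x = 0 to 46 mm, 54 mm from hinge line to free edge. Origin: the hinge_line point. Closed, it slopes down across the lane, free edge about 7 mm above the lane floor, and blocks the box; fully open it is about level, underside 27 mm above the lane floor.
- treadle_mid (a point): Yellow plate with black strips, 165 x 36 x 4 mm, turns with the flap. Site: middle of its top at jig x = -60. Plate: jig x = -120 to +45 mm. Fully down it is level: jig y = 42 to 78, top at z = 25 mm (11 mm above the lane floor, so both fingertips are then at one height). At rest it slopes up outward: inner edge y = 48, z = 33, outer y = 80, z = 48 mm. A fingertip can slide along it in x.
- staple_box: Red card box of staples, 36 x 58 x 19 mm, 45 to 100 g, loose, lying in the lane in front of the flap with its long side (its own y axis) along the lane. Origin: centre of its underside. Fully home, its front end against the end stop, its centre is at jig x = +17 mm and its rear end sticks out 12 mm from the flap's mouth.
- home (a point): Point on the jig's lane floor where the centre of the box's underside lies when it is fully home (jig x = 17, y = 0, z = 14 mm).
- other_box: Bystander: second card box of staples, grey sides, 36 x 58 x 19 mm, lying on the table on the treadle side of the jig. Origin: centre of its underside.
- rubber_stamp: Bystander: wooden rubber stamp, 27 x 62 x 81 mm, standing on the table on the other side of the jig. Origin: centre of its underside.
- masking_tape: Bystander: roll of masking tape, 107 mm across, 25 mm high. Origin: centre of its underside.
- mug: Bystander: dark mug, 82 mm across, 107 mm high. Origin: centre of its underside.
- glue_tin: Bystander: grey open tin, 68 mm across, 59 mm high. Origin: centre of its underside.
- punch_die_1: Bystander: turned grey punch die, 31 mm across, 40 mm high. Origin: centre of its underside.
Things that resemble listed ones, but are neither listed nor needed, are in the scene too. There is more than one size of the staple_box; the job needs the smallest.

How it is judged (in metres and radians):
On the way, in this order (a step that is already met when the one before it is completed fails the run):
1. a fingertip holds the treadle down and the flap stands open while the box is still in front of it (value of joint flap_angle above 0.27 rad and contact force between the fingers and flap above 0.5 N and x of staple_box in the frame of jig below -0.022 m), for 0.1 s.
2. the box is home under the flap, pushed in while a finger still holds the flap open (value of joint flap_angle above 0.23 rad and contact force between the fingers and flap above 0.5 N and x of staple_box in the frame of jig above 0.0125 m and angle between staple_box's own z axis and vertical below 0.08 rad and z of staple_box in the frame of jig between 0.01 and 0.018 m and y of staple_box in the frame of jig between -0.006 and 0.006 m and angle between the y axis of staple_box and the x axis of jig, either way round below 0.12 rad), for 0.1 s.
At the end, for the whole second after the job is handed in: The box lies flat and at rest in the lane, within 4.5 mm of the end stop, within 6 mm of the lane's centre line and in line with it, and the closed flap rests on top of it (joint between 0.15 and 0.26 rad, pressing with more than 0.3 N) (x of staple_box in the frame of jig above 0.0125 m and angle between staple_box's own z axis and vertical below 0.08 rad and z of staple_box in the frame of jig between 0.01 and 0.018 m and y of staple_box in the frame of jig between -0.006 and 0.006 m and angle between the y axis of staple_box and the x axis of jig, either way round below 0.12 rad and contact force between flap and staple_box above 0.3 N and value of joint flap_angle between 0.15 and 0.26 rad and linear speed of staple_box below 0.01 m/s); the robot touches nothing.
It fails at once if the box is lifted more than 8 mm off the lane floor or tipped by more than 0.3 rad (z of staple_box in the frame of jig above 0.022 m or angle between staple_box's own z axis and vertical above 0.3 rad).
It fails at once if a bystander is moved by more than 20 mm (distance of any of other_box, rubber_stamp, masking_tape, mug, glue_tin, punch_die_1 from where it was at the start of the episode above 0.02 m).
It also fails if it takes over 40 s, if anything falls off the work surface, if the arm or the gripper's body presses on something with over 40 N, if the wrist force passes 120 N, or if a joint passes its speed limit or range.

## Working session

There is one attempt and no reset: what is moved stays moved. The work goes in short steps, Python scripts to look and compute and a tool call to move; the robot and the scene stay as the last step left them, time stands still between calls to the robot, and variables do not carry over. Pictures are saved under pics/ and viewed, at most 10 in all, crops included, and the job is handed in when it is done.

Besides the shell and the picture viewer there is one more tool, called after "Request:" in YAML: its name, and indented under it one key for each argument. step_arm: Moves the arm, as the interface text tells. Its arguments: {"type":"object","properties":{"plan":{"type":"array"},"squeeze":{"type":"number"}},"required":["plan"]}

```bash
mkdir -p pics; cat > h.py <<'E'
from rig import *
import numpy as np, cv2, pickle
def cap(n):
    c=capture(n); pickle.dump(c,open(f'{n}.pkl','wb')); return c
def load(n): return pickle.load(open(f'{n}.pkl','rb'))
def K(c):
    f=240/np.tan(np.radians(c['vertical_fov'])/2)
    return np.array([[f,0,c['cx']],[0,f,c['cy']],[0,0,1.]])
def ray(c,u,v):
    k=K(c);p=np.array([(u-k[0,2])/k[0,0],(v-k[1,2])/k[1,1]])
    rd=np.hypot(*p);r=rd
    for _ in range(50): r=rd/(1+c['k1']*r*r)
    p=p*(r/rd if rd else 1)
    R=cv2.Rodrigues(np.array(c['rvec'],float))[0];t=np.array(c['tvec'],float).ravel()
    return -R.T@t, R.T@np.array([p[0],p[1],1.]),p
def atz(c,u,v,z):
    o,d,_=ray(c,u,v); return o+d*(z-o[2])/d[2]
def atd(c,u,v):
    o,d,_=ray(c,u,v); return o+d*float(c['depth'][int(round(v)),int(round(u))])
def proj(c,P):
    R=cv2.Rodrigues(np.array(c['rvec'],float))[0];t=np.array(c['tvec'],float).ravel()
    q=R@np.array(P,float)+t;s=q[:2]/q[2];s=s*(1+c['k1']*(s@s));k=K(c)
    return np.array([k[0,0]*s[0]+k[0,2],k[1,1]*s[1]+k[1,2]])
E
python3 - <<'E'
from h import *
for n in('side','top'):
    c=cap(n);cv2.imwrite(f'pics/{n}0.png',c['color'][...,::-1]); print(n,c['vertical_fov'],c['k1'],c['tvec'],ray(c,320,240)[0])
print(sense())
E
```

```text
side 52.17524081710731 -0.05255870735963173 [ 589.69493879  144.1947422  1019.62808657] [275.0500819  897.91298563 725.44703606]
top 55.05213891978269 -0.0029835814402886453 [127.26078693 588.58301051 857.14604419] [522.10109489 107.25127283 901.79389021]
{'time_s': 0.1, 'joints': array([ 8.98585584e-01,  3.13400856e-01,  1.49832204e+00, -3.66027223e-06,
        1.33098986e+00, -2.23381769e-01]), 'dq': array([-0.0008132 , -0.00035443, -0.00161782, -0.00017099,  0.00069808,
        0.00150656]), 'tau': array([ 2.69124794e-03, -4.12898934e+01, -2.60140228e+01, -1.02023962e-04,
        3.03885572e-03, -7.94767431e-06]), 'eef_pos': array([227.72105887, 472.893545  , 303.40347924]), 'ee_rot': array([-2.40888445e-04,  2.22535109e-01,  9.74924516e-01, -5.05601038e-04]), 'force': array([-0.33412187, -0.06110379, -0.40195253]), 'wrist_torque': array([-0.05907902,  0.01647782, -0.00079047]), 'grip_force': 0.0, 'grip_width': 0.9979770391577631}
```

View pics/side0.png

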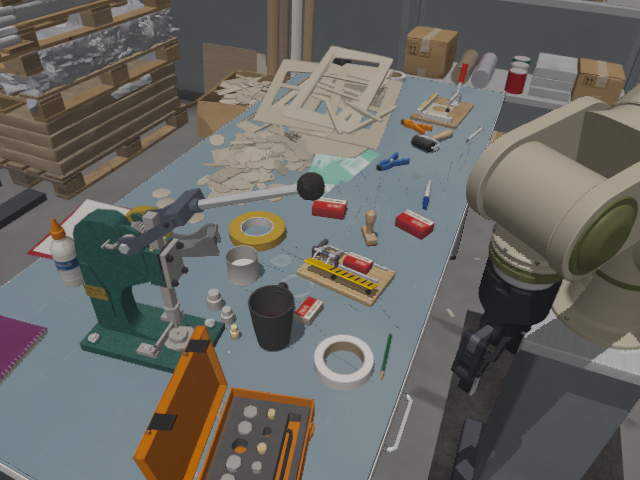

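View pics/top0.png

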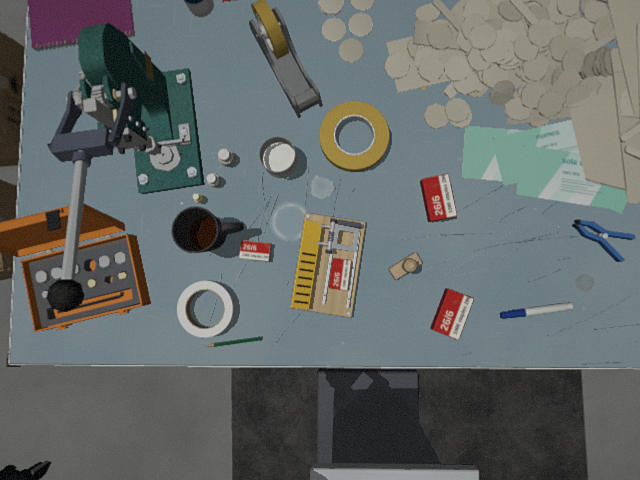

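```bash
python3 - <<'E'
from h import *
c=load('top');cv2.imwrite('pics/t1.png',cv2.resize(c['color'][200:330,230:400,::-1],None,fx=4.5,fy=4.5,interpolation=cv2.INTER_CUBIC))
c=load('side');cv2.imwrite('pics/s1.png',cv2.resize(c['color'][225:315,285:405,::-1],None,fx=6,fy=6,interpolation=cv2.INTER_CUBIC))
E
```

```text
(no output)
```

View pics/t1.png

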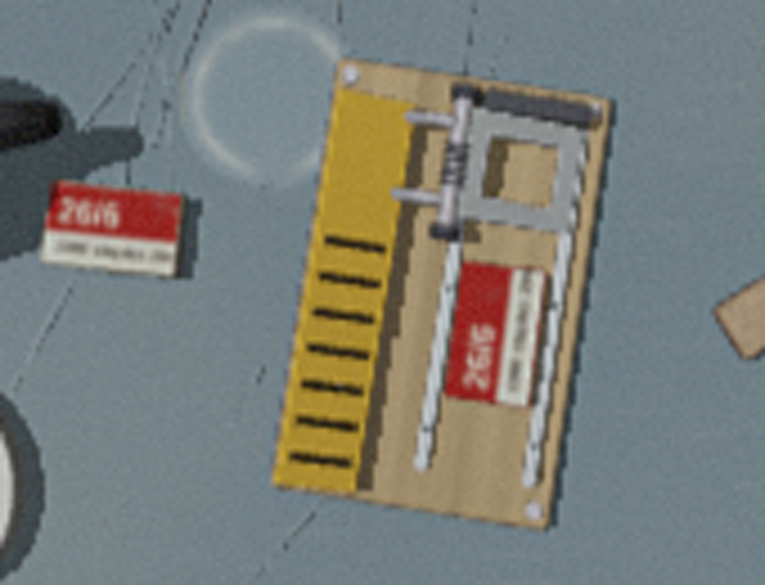

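View pics/s1.png

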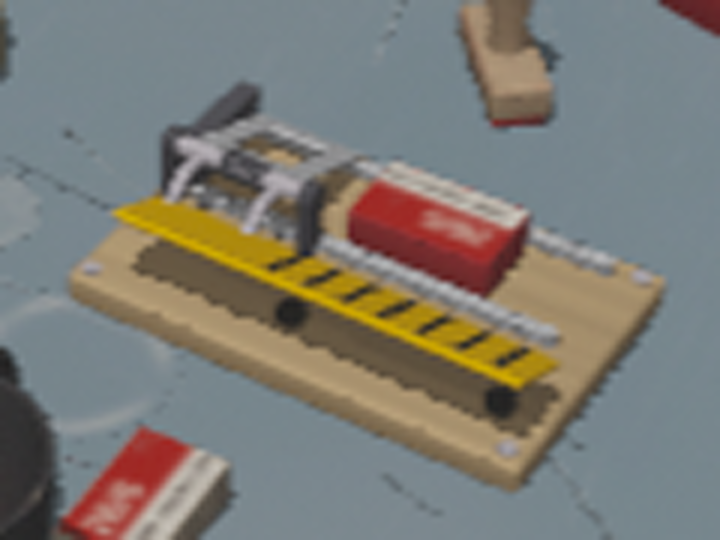

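```bash
cat >> h.py <<'E'
def px(x,y): return (x+.5)/4.5-.5+230,(y+.5)/4.5-.5+200
def W(jp,J):
    a=np.radians(J[2]);R=np.array([[np.cos(a),-np.sin(a),0],[np.sin(a),np.cos(a),0],[0,0,1]])
    return R@np.array(jp,float)+[J[0],J[1],0]
E
python3 - <<'E'
from h import *
from scipy.optimize import least_squares
c=load('top')
pts=[((62,86,14),(339,58)),((62,-34,14),(612,97)),((-125,-34,14),(548,527)),((-120,80,48),(273,485)),((45,80,48),(335,92)),((-7,28,48),(447,230)),((52,28,48),(465,92))]
f=lambda J:np.concatenate([proj(c,W(p,J))-px(*q) for p,q in pts])
p0=atz(c,*px(510,230),14)
r=least_squares(f,[p0[0],p0[1],0]);print(r.x,r.fun.reshape(-1,2).round(1))
J=r.x;np.save('J.npy',J)
s=load('side')
for p in [(62,86,14),(-125,86,14),(-125,-34,14)]: 
    q=proj(s,W(p,J));print('side crop',((q-[285,225]+.5)*6).round())
B=[atz(c,*px(*q),33) for q in [(463,262),(550,268),(533,407),(444,395)]]
a=-np.radians(J[2])
for b in B:
    d=b-[J[0],J[1],0];print('box jig',np.cos(a)*d[0]-np.sin(a)*d[1],np.sin(a)*d[0]+np.cos(a)*d[1])
for q in [(437,198),(453,314),(340,274),(255,250)]:print(q,atd(c,*q))
for p in [(-60,64,25),(17,0,14),(-60,0,33)]:print(p,W(p,J))
E
```

```text
[562.95847836  95.36181036  -8.52725177] [[-0.6 -0.3]
 [-0.1  0.1]
 [ 0.   1.1]
 [ 0.8  0. ]
 [ 0.7 -0.8]
 [-0.8  0.2]
 [-0.1 -0.4]]
side crop [ 59. 271.]
side crop [514. 468.]
side crop [664. 273.]
box jig -17.97450030504944 18.351812087993572
box jig -15.02204418588516 -18.020112170429854
box jig -73.30141302051179 -19.464474817338672
box jig -73.97371232030629 17.9277652845601
(437, 198) [662.14334893 -82.74633053  28.14672056]
(453, 314) [ 443.49970695 -108.67894452   29.16875301]
(340, 274) [517.55279122 102.06329881  34.02929535]
(255, 250) [563.17604234 265.31244507  20.47544958]
(-60, 64, 25) [513.11165885 167.55110725  25.        ]
(17, 0, 14) [579.77055098  92.84105371  14.        ]
(-60, 0, 33) [503.62175145 104.25859855  33.        ]
```

```bash
cat >> h.py <<'E'
from scipy.spatial.transform import Rotation as Ro
def rel(jp,J):
    s=sense();q=s['ee_rot'];R=Ro.from_quat([q[1],q[2],q[3],q[0]])
    a=np.radians(J[2]);x=np.array([-np.cos(a),-np.sin(a),0]);z=np.array([0,0,-1.])
    T=Ro.from_matrix(np.array([x,np.cross(z,x),z]).T)
    return (R.inv().apply(W(jp,J)-s['eef_pos'])/10).round(3),(R.inv()*T).as_rotvec(degrees=True).round(2)
def jig(P,J):
    a=-np.radians(J[2]);d=np.array(P)-[J[0],J[1],0];return np.array([np.cos(a)*d[0]-np.sin(a)*d[1],np.sin(a)*d[0]+np.cos(a)*d[1],d[2]])
E
python3 - <<'E'
from h import *
J=np.load('J.npy');print(rel((-99,30,200),J))
E
```

```text
(array([-36.243, -19.516,  10.353]), array([ -0.06,  -0.02, -17.19]))
```

Request:
step_arm:
  plan:
    - {"offset":[-36.24,-19.52,10.35],"rot":[0,0,-17.2],"gripper":4.6}
    - {"offset":[-36.24,-19.52,10.35],"rot":[0,0,-17.2],"gripper":4.6}
    - {"offset":[-36.24,-19.52,10.35],"rot":[0,0,-17.2],"gripper":4.6}
    - {"offset":[-36.24,-19.52,10.35],"rot":[0,0,-17.2],"gripper":4.6}
    - {"offset":[-36.24,-19.52,10.35],"rot":[0,0,-17.2],"gripper":4.6}
    - {"offset":[-36.24,-19.52,10.35],"rot":[0,0,-17.2],"gripper":4.6}
    - {"offset":[-36.24,-19.52,10.35],"rot":[0,0,-17.2],"gripper":4.6}
    - {"offset":[-36.24,-19.52,10.35],"rot":[0,0,-17.2],"gripper":4.6}
    - {"offset":[-36.24,-19.52,10.35],"rot":[0,0,-17.2],"gripper":4.6}
    - {"offset":[-36.24,-19.52,10.35],"rot":[0,0,-17.2],"gripper":4.6}
    - {"offset":[-36.24,-19.52,10.35],"rot":[0,0,-17.2],"gripper":4.6}
    - {"offset":[-36.24,-19.52,10.35],"rot":[0,0,-17.2],"gripper":4.6}

```text
time_s: 1.3
eef_pos: [469.1, 140.6, 200.5]
ee_rot: [-0.0, 0.074, 0.997, 0.0]
force: [-0.2, 0.1, 0.7]
grip_width: 0.543
grip_force: 0.0
```

```bash
python3 - <<'E'
from h import *
J=np.load('J.npy');s=sense();print(s['time_s'],jig(s['eef_pos'],J),s['grip_width'],s['force']);print(rel((-99,30,135),J))
c=cap('side');cv2.imwrite('pics/s2.png',cv2.resize(c['color'][140:320,260:500,::-1],None,fx=3.3,fy=3.3,interpolation=cv2.INTER_CUBIC))
E
```

```text
1.3 [-99.50034081  30.84381403 200.50289168] 0.542555573456462 [-0.21899494  0.08382095  0.73967431]
(array([-0.051, -0.085,  6.55 ]), array([ 0.01, -0.01,  0.06]))
```

View pics/s2.png

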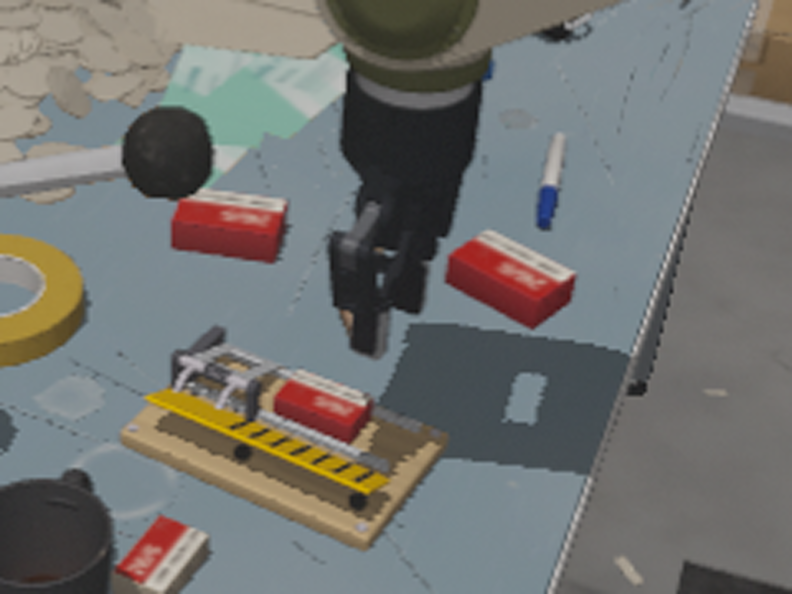

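```bash
python3 - <<'E'
from h import *
J=np.load('J.npy');c=load('side');P=[]
for v in range(205,252):
    for u in range(355,395):
        if c['depth'][v,u]>0:
            p=jig(atd(c,u,v),J)
            if 100<p[2]<190 and abs(p[1]-30)<70 and abs(p[0]+99)<50:P.append(p)
P=np.array(P)
for z in range(125,190,6):
    q=P[(P[:,2]>=z)&(P[:,2]<z+6)]
    if len(q):
        for m,n in((q[:,1]>30,'tr'),(q[:,1]<=30,'push')):
            if m.sum(): print(z,n,m.sum(),q[m].min(0).round(),q[m].max(0).round())
E
```

```text
125 tr 2 [-107.   59.  130.] [-94.  59. 131.]
125 push 3 [-109.    6.  129.] [-98.   6. 131.]
131 tr 15 [-112.   52.  131.] [-92.  65. 137.]
131 push 25 [-113.    4.  131.] [-92.   9. 137.]
137 tr 27 [-112.   53.  137.] [-90.  69. 143.]
137 push 18 [-112.   -0.  138.] [-95.   9. 142.]
143 tr 28 [-112.   55.  143.] [-91.  67. 149.]
143 push 27 [-112.    1.  143.] [-94.  10. 148.]
149 tr 29 [-113.   57.  149.] [-96.  71. 155.]
149 push 22 [-113.    4.  149.] [-96.  10. 154.]
155 tr 33 [-113.   53.  155.] [-95.  70. 161.]
155 push 21 [-113.    1.  155.] [-98.  10. 160.]
161 tr 14 [-112.   53.  161.] [-95.  67. 166.]
161 push 15 [-113.   -0.  161.] [-102.   11.  167.]
167 tr 4 [-113.   60.  170.] [-110.   66.  172.]
167 push 19 [-115.   -0.  167.] [-102.    9.  173.]
173 tr 24 [-114.   56.  174.] [-89.  85. 179.]
173 push 20 [-115.  -13.  173.] [-103.    8.  179.]
179 tr 51 [-115.   53.  179.] [-90.  87. 185.]
179 push 13 [-114.  -13.  179.] [-102.    9.  184.]
185 tr 43 [-114.   53.  185.] [-91.  88. 190.]
185 push 7 [-114.    6.  186.] [-109.   10.  189.]
```

Request:
step_arm:
  plan:
    - {"offset":[0,-0.1,4.5],"rot":[0,0,0],"gripper":4.6}
    - {"offset":[0,-0.1,7.5],"rot":[0,0,0],"gripper":4.6}
    - {"offset":[0,-0.1,8.8],"rot":[0,0,0],"gripper":4.6}
    - {"offset":[0,-0.1,8.8],"rot":[0,0,0],"gripper":4.6}
    - {"offset":[0,-0.1,8.8],"rot":[0,0,0],"gripper":4.6}

```text
time_s: 1.85
eef_pos: [469.6, 139.5, 113.2]
ee_rot: [0.001, 0.074, 0.997, 0.0]
force: [0.5, -0.0, 0.2]
grip_width: 0.543
grip_force: 0.0
```

Request:
step_arm:
  plan:
    - {"offset":[0,0,0.3],"rot":[0,0,0],"gripper":4.6}
    - {"offset":[0,0,0.6],"rot":[0,0,0],"gripper":4.6}
    - {"offset":[0,0,0.9],"rot":[0,0,0],"gripper":4.6}
    - {"offset":[0,0,0.9],"rot":[0,0,0],"gripper":4.6}
    - {"offset":[0,0,0.9],"rot":[0,0,0],"gripper":4.6}

```text
time_s: 2.35
eef_pos: [469.7, 138.8, 103.6]
ee_rot: [0.0, 0.074, 0.997, -0.0]
force: [0.9, -1.6, 2.4]
grip_width: 0.536
grip_force: 1.3
```

Request:
step_arm:
  plan:
    - {"offset":[0,0,0.3],"rot":[0,0,0],"gripper":4.6}
    - {"offset":[0,0,0.6],"rot":[0,0,0],"gripper":4.6}
    - {"offset":[0,0,0.6],"rot":[0,0,0],"gripper":4.6}
    - {"offset":[0,0,0.6],"rot":[0,0,0],"gripper":4.6}

```text
time_s: 2.75
eef_pos: [469.6, 138.7, 97.5]
ee_rot: [0.0, 0.074, 0.997, -0.0]
force: [0.0, -4.8, 4.6]
grip_width: 0.542
grip_force: 2.6
```

```bash
python3 - <<'E'
from h import *
J=np.load('J.npy');s=sense();print(s['time_s'],jig(s['eef_pos'],J),s['grip_width'],s['force'])
c=cap('side');cv2.imwrite('pics/s3.png',cv2.resize(c['color'][215:315,285:415,::-1],None,fx=6,fy=6,interpolation=cv2.INTER_CUBIC))
E
```

```text
2.75 [-98.76591855  29.01507853  97.46340324] 0.5415996262608522 [ 0.03160015 -4.77500888  4.60539924]
```

View pics/s3.png

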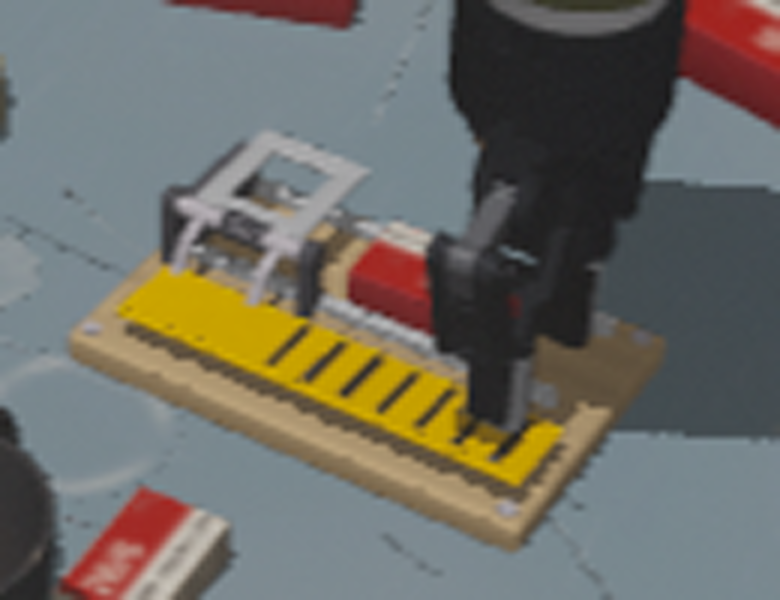

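Request:
step_arm:
  plan:
    - {"offset":[-0.5,0,0],"rot":[0,0,0],"gripper":4.6}
    - {"offset":[-1.0,0,0],"rot":[0,0,0],"gripper":4.6}
    - {"offset":[-1.5,0,0],"rot":[0,0,0],"gripper":4.6}
    - {"offset":[-2.0,0,0],"rot":[0,0,0],"gripper":4.6}
    - {"offset":[-2.5,0,0],"rot":[0,0,0],"gripper":4.6}
    - {"offset":[-3.0,0,0],"rot":[0,0,0],"gripper":4.6}
    - {"offset":[-3.5,0,0],"rot":[0,0,0],"gripper":4.6}
    - {"offset":[-4.0,0,0],"rot":[0,0,0],"gripper":4.6}
    - {"offset":[-4.5,0,0],"rot":[0,0,0],"gripper":4.6}
    - {"offset":[-4.5,0,0],"rot":[0,0,0],"gripper":4.6}

```text
time_s: 3.8
eef_pos: [514.9, 132.1, 97.6]
ee_rot: [0.001, 0.074, 0.997, 0.0]
force: [2.0, -0.5, 2.9]
grip_width: 0.538
grip_force: 1.6
```

```bash
python3 - <<'E'
from h import *
J=np.load('J.npy');s=sense();print(s['time_s'],jig(s['eef_pos'],J),s['grip_width'],s['force'])
c=cap('side');cv2.imwrite('pics/s4.png',cv2.resize(c['color'][215:315,285:415,::-1],None,fx=6,fy=6,interpolation=cv2.INTER_CUBIC))
E
```

```text
3.8 [-52.94919218  29.20417172  97.55167223] 0.5383958795842677 [ 2.04144423 -0.50107596  2.93970032]
```

View pics/s4.png

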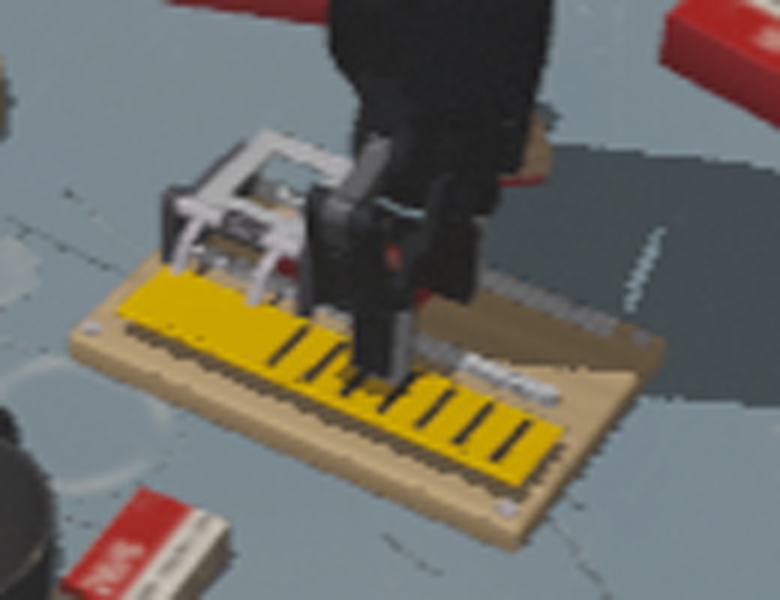

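Request:
step_arm:
  plan:
    - {"offset":[-0.5,0,0],"rot":[0,0,0],"gripper":4.6}
    - {"offset":[-1.0,0,0],"rot":[0,0,0],"gripper":4.6}
    - {"offset":[-1.5,0,0],"rot":[0,0,0],"gripper":4.6}
    - {"offset":[-1.9,0,0],"rot":[0,0,0],"gripper":4.6}
    - {"offset":[-2.2,0,0],"rot":[0,0,0],"gripper":4.6}
    - {"offset":[-2.5,0,0],"rot":[0,0,0],"gripper":4.6}
    - {"offset":[-2.7,0,0],"rot":[0,0,0],"gripper":4.6}
    - {"offset":[-2.7,0,0],"rot":[0,0,0],"gripper":4.6}
    - {"offset":[-2.7,0,0],"rot":[0,0,0],"gripper":4.6}

```text
time_s: 4.75
eef_pos: [541.0, 128.2, 97.5]
ee_rot: [0.001, 0.074, 0.997, 0.0]
force: [0.1, 0.6, 3.0]
grip_width: 0.541
grip_force: 1.6
```

Request:
step_arm:
  plan:
    - {"offset":[-0.1,0,0],"rot":[0,0,0],"gripper":4.6}
    - {"offset":[-0.2,0,0],"rot":[0,0,0],"gripper":4.6}
    - {"offset":[-0.2,0,0],"rot":[0,0,0],"gripper":4.6}
    - {"offset":[-0.2,0,0],"rot":[0,0,0],"gripper":4.6}

```text
time_s: 5.15
eef_pos: [542.6, 128.0, 97.4]
ee_rot: [-0.0, 0.074, 0.997, 0.0]
force: [-2.5, -0.5, 3.2]
grip_width: 0.538
grip_force: 1.8
```

Request:
step_arm:
  plan:
    - {"offset":[-0.1,0,0],"rot":[0,0,0],"gripper":4.6}
    - {"offset":[-0.1,0,0],"rot":[0,0,0],"gripper":4.6}
    - {"offset":[-0.1,0,0],"rot":[0,0,0],"gripper":4.6}

```text
time_s: 5.45
eef_pos: [543.4, 127.8, 97.3]
ee_rot: [-0.0, 0.074, 0.997, -0.0]
force: [-4.4, 0.6, 4.8]
grip_width: 0.537
grip_force: 3.2
```

```bash
python3 - <<'E'
from h import *
J=np.load('J.npy');s=sense();print(s['time_s'],jig(s['eef_pos'],J),s['grip_width'],s['force'])
E
```

```text
5.45 [-24.10822001  29.20437303  97.33893032] 0.537293312365514 [-4.40377929  0.61310497  4.83753209]
```

Request:
step_arm:
  plan:
    - {"offset":[-0.1,0,0],"rot":[0,0,0],"gripper":4.6}
    - {"offset":[-0.1,0,0],"rot":[0,0,0],"gripper":4.6}
    - {"offset":[-0.1,0,0],"rot":[0,0,0],"gripper":4.6}

```text
time_s: 5.75
eef_pos: [543.8, 127.8, 97.2]
ee_rot: [-0.001, 0.074, 0.997, -0.0]
force: [-8.1, 0.5, 7.1]
grip_width: 0.54
grip_force: 5.4
```

Request:
step_arm:
  plan:
    - {"offset":[-0.1,0,0],"rot":[0,0,0],"gripper":4.6}
    - {"offset":[-0.1,0,0],"rot":[0,0,0],"gripper":4.6}
    - {"offset":[-0.1,0,0],"rot":[0,0,0],"gripper":4.6}

```text
time_s: 6.05
eef_pos: [544.1, 127.7, 97.1]
ee_rot: [-0.003, 0.074, 0.997, -0.0]
force: [-12.8, 1.7, 9.3]
grip_width: 0.539
grip_force: 7.3
```

Request:
step_arm:
  plan:
    - {"offset":[0.4,0,0],"rot":[0,0,0],"gripper":4.6}
    - {"offset":[0.8,0,0],"rot":[0,0,0],"gripper":4.6}
    - {"offset":[0.8,0,0],"rot":[0,0,0],"gripper":4.6}

```text
time_s: 6.35
eef_pos: [538.0, 128.7, 97.7]
ee_rot: [0.001, 0.074, 0.997, 0.0]
force: [0.8, -0.8, 4.1]
grip_width: 0.537
grip_force: 1.7
```

Request:
step_arm:
  plan:
    - {"offset":[0,0,-0.4],"rot":[0,0,0],"gripper":4.6}
    - {"offset":[0,0,-0.8],"rot":[0,0,0],"gripper":4.6}
    - {"offset":[0,0,-1.2],"rot":[0,0,0],"gripper":4.6}
    - {"offset":[0,0,-1.6],"rot":[0,0,0],"gripper":4.6}
    - {"offset":[0,0,-2.5],"rot":[0,0,0],"gripper":4.6}
    - {"offset":[0,0,-5],"rot":[0,0,0],"gripper":4.6}
    - {"offset":[0,0,-9],"rot":[0,0,0],"gripper":4.6}
    - {"offset":[4,0,-13],"rot":[0,0,0],"gripper":4.6}
    - {"offset":[8,0,-16],"rot":[0,0,0],"gripper":4.6}
    - {"offset":[12,0,-18],"rot":[0,0,0],"gripper":4.6}
    - {"offset":[15,0,-18],"rot":[0,0,0],"gripper":4.6}
    - {"offset":[15,0,-18],"rot":[0,0,0],"gripper":4.6}

```text
time_s: 7.55
eef_pos: [386.7, 151.5, 278.7]
ee_rot: [0.001, 0.073, 0.997, 0.0]
force: [1.6, -0.1, -0.4]
grip_width: 0.539
grip_force: 0.0
```

```bash
python3 - <<'E'
from h import *
J=np.load('J.npy');s=sense();print(s['time_s'],jig(s['eef_pos'],J),s['force'])
c=cap('top');t=cv2.resize(c['color'][200:330,290:380,::-1],None,fx=4.5,fy=4.5,interpolation=cv2.INTER_CUBIC)
c=cap('side');u=cv2.resize(c['color'][225:322,290:360+0,::-1],None,fx=5.5,fy=6.03,interpolation=cv2.INTER_CUBIC)[:585]
cv2.imwrite('pics/f.png',np.hstack([t,u[:t.shape[0]]]));print(t.shape,u.shape)
E
```

```text
7.55 [-182.651087     29.39138361  278.71692006] [ 1.59259661 -0.06905683 -0.43107742]
(585, 405, 3) (585, 385, 3)
```

View pics/f.png

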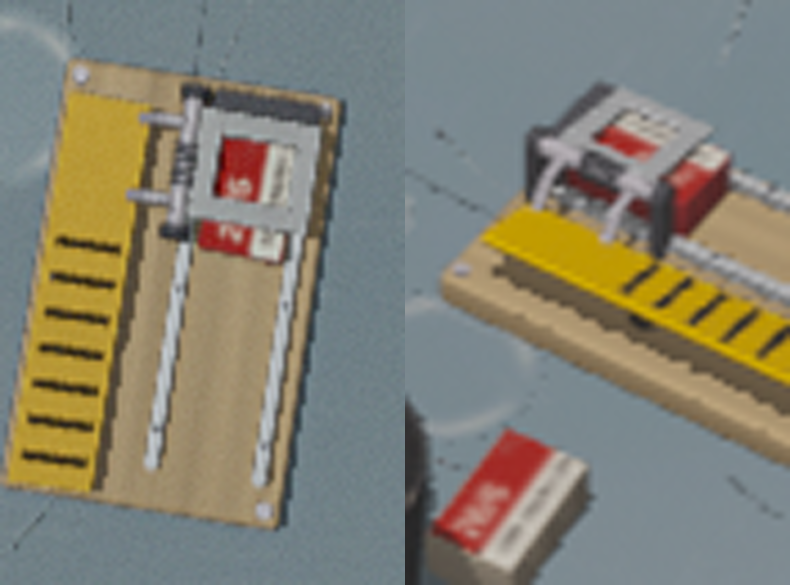

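```bash
python3 - <<'E'
from h import *
J=np.load('J.npy');c=load('top')
for x,y in[(198,247),(280,261),(240,254)]:print(jig(atz(c,*px(x+270,y),33),J))
E
```

```text
[-11.44800341  17.21567804  33.        ]
[-12.12567914 -17.59306014  33.        ]
[-11.72459551  -0.61492783  33.        ]
```

The rear end is at jig x ≈ −12, so the box is home. It is centred and straight, and the flap rests on top of it.

```bash
python3 -c "
from rig import *
print(finish_job())"
```

```text
the job is handed in; nothing more can be done
None
```

The staple box is home against the end stop, the treadle is up with the flap closed on top of the box, and the job is handed in; the rig returned no pass/fail verdict.

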